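# Find the unlocked service hatch and push it open

### The job

One of the four identical steel hatches in the top of the service duct has been left unlocked, and the valve under it must be made accessible. Press down with a fingertip on the hatches one by one near the far edge (the edge away from the robot and from the lock) to find the one that tips, then push that one right open, until it stands nearly upright, and leave it so. Do not shift the bottle, the tip box or the petri dish.

Things in the scene. Friction and masses are not known exactly. Their poses are not given: they have to be found in the camera images.
- duct: white service duct fixed on the bench, a box 230 mm deep (its x), 680 mm long (its y), 110 mm high; origin at the centre of its underside, x pointing away from the robot (within 0.15 rad), z up. Four identical steel hatches lie flush in its flat top, in a row along y, centres 128 mm apart. Under each is an open well 100 mm deep with a valve in its near half
- hatch1 (a joint): tilt of hatch 1 (leftmost seen from the robot), rad: 0 shut and flush; grows as its far edge goes down into the well and its near edge rises; stop at 1.5, all but upright. Each hatch is a steel plate 150 mm deep, 115 mm wide, 4 mm thick, on stiff pivots 65 mm from its far edge and 85 mm from its near edge (towards the robot, beside the round lock): it stays at the angle where it is left
- hatch2 (a joint): tilt of hatch 2 (second from the left), rad: 0 shut and flush; grows as its far edge goes down into the well and its near edge rises; stop at 1.5, all but upright, built as hatch 1
- hatch3 (a joint): tilt of hatch 3 (third from the left), rad: 0 shut and flush; grows as its far edge goes down into the well and its near edge rises; stop at 1.5, all but upright, built as hatch 1
- hatch4 (a joint): tilt of hatch 4 (rightmost), rad: 0 shut and flush; grows as its far edge goes down into the well and its near edge rises; stop at 1.5, all but upright, built as hatch 1
- hatch1_press (a point): pressing point on top of hatch 1, mid-width, 20 mm in from its far edge, 45 mm beyond the pivot; moves with the hatch. Shut, it is 110 mm above the bench; the fixed frame begins 23 mm beyond it. Here an unlocked hatch tips under 3 to 6 N and a locked one gives less than 1 mm. Pressing between pivot and near edge moves no hatch
- hatch2_press (a point): the same point of hatch 2
- hatch3_press (a point): the same point of hatch 3
- hatch4_press (a point): the same point of hatch 4
- hatch1_edge (a point): middle of the near edge of hatch 1, on the top face; moves with the hatch. Once risen, it can be pushed from below and in front, away from the robot; follow its arc upwards as well, for a level push below 1 rad can jam by friction. A lock tongue 14 mm wide hangs 11 mm below the underside at mid-width, 3 to 31 mm in from this edge, and so meets a pushing finger first
- hatch2_edge (a point): the same point of hatch 2
- hatch3_edge (a point): the same point of hatch 3
- hatch4_edge (a point): the same point of hatch 4
- hatch1_pivot (a point): fixed point on the pivot axis of hatch 1 at mid-width, 6 mm below the duct's top; the axis runs along the duct's y
- hatch2_pivot (a point): the same point for hatch 2
- hatch3_pivot (a point): the same point for hatch 3
- hatch4_pivot (a point): the same point for hatch 4
- reagent_bottle: amber glass bottle with blue cap, 86 mm across, 190 mm high, standing on the bench off the left end of the duct; origin at the centre of its underside
- tip_box: pipette tip box, green with a clear lid, 85 x 120 mm, 80 mm high, on the bench off the right end of the duct; origin at the centre of its underside
- petri_dish: lidded glass petri dish, 60 mm across, 15 mm high, lying on the plain deck at the left end of the duct's top; origin at the centre of its underside

How it is judged (in metres and radians):
On the way:
1. an unlocked hatch has tipped under the finger (((value of joint hatch1 above 0.05 rad and contact force between the fingers and hatch1 above 0.3 N) or (value of joint hatch2 above 0.05 rad and contact force between the fingers and hatch2 above 0.3 N) or (value of joint hatch3 above 0.05 rad and contact force between the fingers and hatch3 above 0.3 N) or (value of joint hatch4 above 0.05 rad and contact force between the fingers and hatch4 above 0.3 N))), for 0.05 s.
At the end, for the whole second after the job is handed in: one hatch stands open at 1.25 rad or more (upright would be 1.57, its stop is at 1.5) and is at rest; the other three are shut (under 0.05 rad) (((value of joint hatch1 above 1.25 rad and velocity of joint hatch1 between -0.05 and 0.05 rad/s and value of joint each of hatch2, hatch3, hatch4 below 0.05 rad) or (value of joint hatch2 above 1.25 rad and velocity of joint hatch2 between -0.05 and 0.05 rad/s and value of joint each of hatch1, hatch3, hatch4 below 0.05 rad) or (value of joint hatch3 above 1.25 rad and velocity of joint hatch3 between -0.05 and 0.05 rad/s and value of joint each of hatch1, hatch2, hatch4 below 0.05 rad) or (value of joint hatch4 above 1.25 rad and velocity of joint hatch4 between -0.05 and 0.05 rad/s and value of joint each of hatch1, hatch2, hatch3 below 0.05 rad))); the robot touches nothing.
It fails at once if the reagent bottle is shifted by more than 20 mm, lifted or tipped (distance of reagent_bottle from where it was at the start of the episode above 0.02 m or angle between reagent_bottle's own z axis and vertical above 0.3 rad).
It fails at once if the tip box is shifted by more than 20 mm, lifted or tipped (distance of tip_box from where it was at the start of the episode above 0.02 m or angle between tip_box's own z axis and vertical above 0.3 rad).
It fails at once if the petri dish is shifted by more than 20 mm, lifted or tipped (distance of petri_dish from where it was at the start of the episode above 0.02 m or angle between petri_dish's own z axis and vertical above 0.3 rad).
It also fails if it takes over 58 s, if anything falls off the work surface, if the arm or the gripper's body presses on something with over 40 N, if the wrist force passes 120 N, or if a joint passes its speed limit or range.

### The arm

A 6-joint arm with a two-finger parallel gripper is mounted at the origin on the work surface. World frame = base frame: x ahead of the robot, y to its left, z up, the work surface at z = 0. Lengths are in mm, angles in degrees, forces in N, time in s.
With the tool pointing down it reaches from about 300 to 850 mm from the base axis. Payload 4.2 kg.
Tool frame: the origin (TCP) lies between the finger pads; the fingertips stand 19 mm ahead of it and the grasp point (between the pads) is the TCP (env.tips_ahead is the distance from the TCP to the fingertips, in mm); z points along the fingers, y is the direction in which the jaws open and shut (so a half turn about z gives the same grasp; the last joint's range is limited). The gripper opens to 91 mm and grips with 3 to 60 N. Pads are 32 mm wide; open, the fingers measure 118 mm over their backs; the gripper's body (76 mm by 178 mm) begins 60 mm behind the grasp point.
Start: joints at [-70.818, 18.312, 89.639, -0, 72.044, -1.146], TCP at [199.76, -539.2, 232.976] pointing down, gripper open.
Joint ranges: [-177.97, 177.97], [-48.28, 115.42], [12.27, 149.76], [-77.06, 257.06], [2.81, 150.46], [-146.56, 146.56]. Speed limits (degrees/s): [147.25, 147.25, 180, 180, 180, 180].

### API

Orientations are given as [roll, pitch, yaw] about the fixed x, y, z axes, in that order (R = Rz(yaw) Ry(pitch) Rx(roll)).
In Python, from workcell import telemetry, viewer, job_done, env gives the robot as it stands. The module is installed in compiled form; this text tells all that it offers.
- The arm moves only by the shell command python3 -m jog 'ROWS' [FORCE]. ROWS is JSON, a list of rows, each a list of 3 entries, a list of its own where there are three numbers: the shift along the tool's x, y, z in cm, then the turn about the tool's z in degrees, then the opening, from 0 (shut) to 1 (fully open). A call has 1 to 10 rows; each row shifts and turns the pose as measured when the row begins, along the tool's axes as they then stand; what a row does not reach is not made up. A row lasts 1/8 s, in which the tool goes at most 62.5 mm and 10.7 degrees, less where a joint would pass 70% of its speed; a pose out of reach is approached as far as the arm can. A call is refused whole if a number of a shift passes 6.25 or a number of a turn 10.7, either way. A call with a gripper value outside its range is refused whole. The fingers move at their own pace and stop on an object; FORCE is the grip in N (left out, the last holds). Time passes only in rows, so rows that do not move let the fingers close. It gives the time, the measured TCP pose, the force and the opening at its end, in the units of the state.
- telemetry.state(): the state, without advancing time (a new reading comes with each control period).
- viewer.grab_frame(name): name is "scene" or "top"; returns a dict with "color" (420x560x3 uint8, red, green, blue), "K" (3x3 intrinsics, pixels), "rvec" (rotation vector, rad) and "tvec" (3), from world to camera coordinates, as OpenCV has them. Camera axes: x right, y down, z forward; pixel columns grow to the right and rows downward; lengths in mm; the calibration is good to about 2 mm. A picture is of the moment at which its call begins. There is no depth.
- job_done(): hands the job in, once; it reports no verdict.
The state is a dict: "time_s": time; "qpos": joint angles; "qvel": joint speeds; "effort": joint torques, N m; "ee_pos": TCP position; "ee_rot": TCP orientation; "force": force on the tool from outside, world axes, zero at the start; "torque": the same for the moment, N m; "gripper_width": finger opening in mm.
Only numpy, scipy, OpenCV 4.12 (cv2) and the standard library are available. Lean on these libraries where they do the work, as an engineer would, in place of code of your own. Each camera call takes 0.05 s, during which the arm holds its last target. There are 200 camera calls.

## Working session

There is one attempt and no reset: what is moved stays moved. The work goes in short steps, Python scripts to look and compute and a shell command to move; the robot and the scene stay as the last step left them, time stands still between calls to the robot, and variables do not carry over. Pictures are saved under pics/ and viewed, about 8 in all and at most 12, crops included, and the job is handed in when it is done.

```bash
mkdir -p pics; cat > h.py <<'E'
import cv2,numpy as np
from workcell import telemetry,viewer,job_done,env
def grab(n,f,crop=None,s=1):
    d=viewer.grab_frame(n); im=d["color"][:,:,::-1].copy()
    np.savez('pics/%s.npz'%n,K=d["K"],r=d["rvec"],t=d["tvec"])
    if crop: x0,y0,x1,y1=crop; im=im[y0:y1,x0:x1]
    im=cv2.resize(im,None,fx=s,fy=s,interpolation=cv2.INTER_CUBIC); cv2.imwrite('pics/'+f,im); return d
def back(n,px,z):
    d=np.load('pics/%s.npz'%n); R=cv2.Rodrigues(d['r'])[0]; t=d['t'].reshape(3)
    c=-R.T@t; v=R.T@np.linalg.inv(d['K'])@np.array([px[0],px[1],1.]); return c+v*(z-c[2])/v[2]
def proj(n,P):
    d=np.load('pics/%s.npz'%n); return cv2.projectPoints(np.array(P,float).reshape(-1,3),d['r'],d['t'],d['K'],None)[0].reshape(-1,2)
E
python3 - <<'E'
from h import *
a=grab('top','top1.png',s=1.42); b=grab('scene','sc1.png',s=1.42)
s=telemetry.state(); print(s['time_s'],s['ee_pos'],s['ee_rot'],s['force'])
E
```

```text
0.1 [ 199.60015388 -538.80343836  232.23076689] [-1.79912389e+02 -1.57264750e-03  2.03246427e+01] [-0.07483619 -0.40649013  0.19683379]
```

View pics/top1.png

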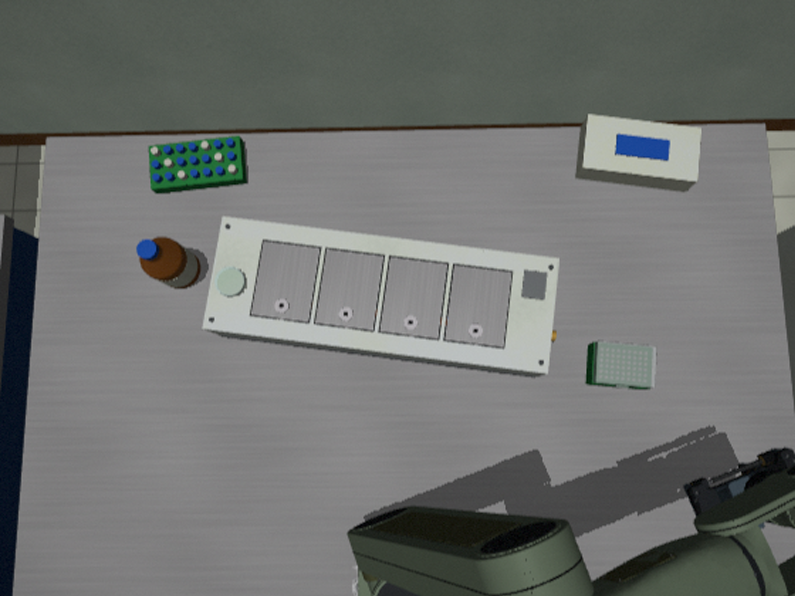

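View pics/sc1.png

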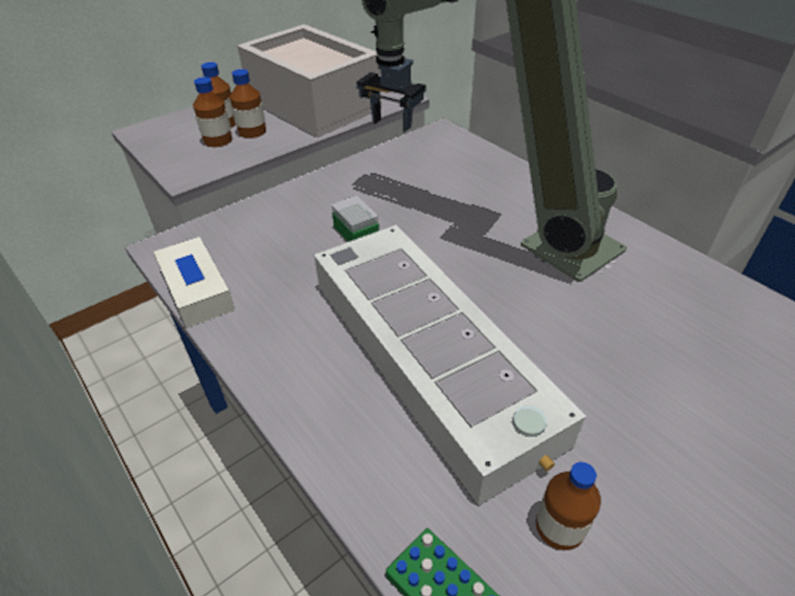

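The top view shows the duct's top corners at about (223,217), (558,258), (547,375) and (204,329). The four hatches run left to right, with their locks on the near side. The bottle is off the left end, the tip box off the right end, and the dish at (231,282).

```bash
python3 - <<'E'
from h import *
s=1.42
q=[back('top',np.array(p)/s,110) for p in [(223,217),(558,258),(547,375),(204,329)]]
q=np.array(q); print(q.round(0)); 
print('L',np.linalg.norm(q[0]-q[1]),np.linalg.norm(q[3]-q[2]),'W',np.linalg.norm(q[0]-q[3]),np.linalg.norm(q[1]-q[2]))
v=(q[0]-q[1])+(q[3]-q[2]); v/=np.linalg.norm(v); u=np.array([v[1],-v[0],0]); print('yaw',np.degrees(np.arctan2(u[1],u[0])))
q2=[back('scene',np.array(p)/s,110) for p in [(480,501),(317,256),(394,228),(584,417)]]
print(np.array(q2).round(0))
for n,h in dict(h1=[(263,240),(321,247),(308,323),(250,315)],h4=[(454,264),(513,271),(504,348),(444,340)]).items():
    P=np.array([back('top',np.array(p)/s,110) for p in h]); c=P.mean(0); f=(P[0]+P[1])/2; 
    print(n,'c',c.round(1),'far',f.round(1),'depth',np.linalg.norm(f-(P[2]+P[3])/2),'press',(c+55*u).round(1),'pivot',(c+10*u).round(1),'edge',(c-75*u).round(1))
print('dish',back('top',np.array((231,282))/s,125),'bottle cap',back('top',np.array((148,250))/s,190),'tipbox',back('top',np.array((625,365))/s,80))
print(env.tips_ahead)
E
```

```text
[[ 722.  362.  110.]
 [ 625. -306.  110.]
 [ 394. -273.  110.]
 [ 495.  393.  110.]]
L 675.1136225401086 674.1757343369858 W 228.50550826887823 232.55576510151647
yaw -8.447371227850294
[[ 760.  394.  110.]
 [ 623. -295.  110.]
 [ 412. -264.  110.]
 [ 502.  399.  110.]]
h1 c [588.5 234.5 110. ] far [664.3 222.7 110. ] depth 153.5918308706753 press [642.9 226.4 110. ] pivot [598.4 233.1 110. ] edge [514.3 245.5 110. ]
h4 c [ 532.5 -146.   110. ] far [ 608.2 -157.7  110. ] depth 153.25587971517572 press [ 586.9 -154.1  110. ] pivot [ 542.4 -147.5  110. ] edge [ 458.3 -135.   110. ]
dish [585.31448272 338.5114372  125.        ] bottle cap [636.58043971 478.17199179 190.        ] tipbox [ 412.97882885 -433.03564012   80.        ]
19.0
```

```bash
python3 -m jog '[[[0,0,0],9.6,0],[[0,0,0],9.6,0],[[0,0,0],9.6,0],[[3.3,-4.4,0],0,0],[[3.3,-4.4,0],0,0],[[3.3,-4.4,0],0,0],[[3.3,-4.4,0],0,0],[[3.3,-4.4,0],0,0],[[3.3,-4.4,0],0,0],[[3.3,-4.4,0],0,0]]' 20
cat > to.py <<'E'
import sys
from h import *
# deltas to target in tool axes (cm) ; target x y tipz
s=telemetry.state(); R=cv2.Rodrigues(np.zeros(3))[0]
from scipy.spatial.transform import Rotation as Ro
R=Ro.from_euler('xyz',s['ee_rot'],degrees=True).as_matrix()
p=s['ee_pos']; print('t',s['time_s'],'tip',(p-[0,0,19]).round(1),'rot',np.round(s['ee_rot'],1),'F',s['force'].round(1) if hasattr(s['force'],'round') else s['force'])
if len(sys.argv)>3:
    g=np.array([float(a) for a in sys.argv[1:4]])+[0,0,19]; print('tool cm',(R.T@(g-p)/10).round(2))
E
python3 to.py 587 -154 125
```

```text
time_s: 1.35
ee_pos: [483.2, -267.0, 228.2]
ee_rot: [-179.6, 0.3, -9.9]
force: [0.7, -0.1, -0.8]
gripper_width: 0.5
t 1.35 tip [ 483.2 -267.   209.2] rot [-179.6    0.3   -9.9] F [ 0.7 -0.1 -0.8]
tool cm [  8.32 -12.87   8.46]
```

```bash
python3 -m jog '[[[2.8,-4.3,2.5],-1.5,0],[[2.8,-4.3,2.5],0,0],[[2.8,-4.3,2.5],0,0],[[0,0,0],0,0]]'; python3 to.py 587 -154 113
```

```text
time_s: 1.85
ee_pos: [590.7, -145.2, 150.1]
ee_rot: [-179.7, 0.3, -8.1]
force: [-1.0, -0.3, 0.3]
gripper_width: 0.3
t 1.85 tip [ 590.7 -145.2  131.1] rot [-179.7    0.3   -8.1] F [-1.  -0.3  0.3]
tool cm [-0.24  0.94  1.8 ]
```

```bash
python3 -m jog '[[[-0.3,0.9,1.4],0,0],[[0,0,0.3],0,0],[[0,0,0.3],0,0],[[0,0,0.3],0,0]]'; python3 - <<'E'
from h import *
grab('scene','p2.png',crop=(200,130,420,330),s=3)
E
```

```text
time_s: 2.35
ee_pos: [584.6, -156.7, 128.9]
ee_rot: [-179.6, 0.3, -8.3]
force: [-3.4, 4.5, 19.7]
gripper_width: 0.2
```

View pics/p2.png

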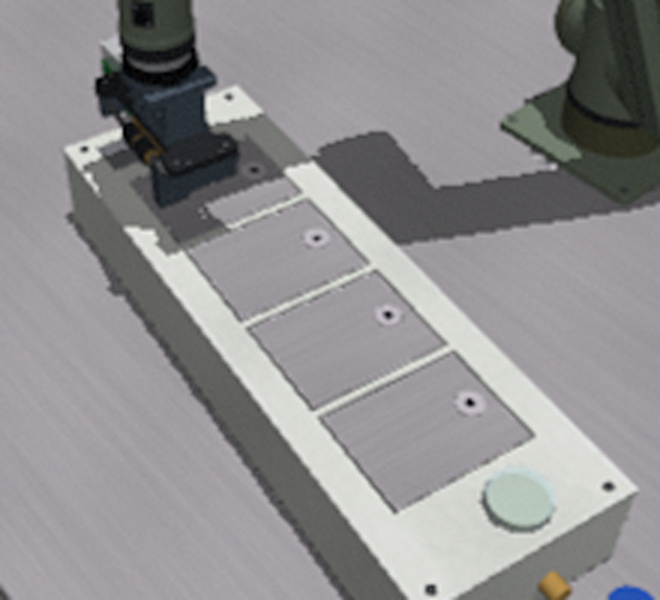

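Pressing hatch 4 gave 20 N at tip height 109.9, with the tip just inside its far edge at crop (158,205), so it is locked. Next is hatch 3.

```bash
python3 -m jog '[[[0,-0.1,-1.5],0,0],[[0,-6,0],0,0],[[0,-6,0],0,0],[[0,-0.5,0],0,0],[[0,0,0],0,0]]'; python3 to.py 603 -27 114
```

```text
time_s: 3.02
ee_pos: [605.5, -33.2, 150.8]
ee_rot: [-179.7, -0.3, -8.7]
force: [-0.1, -0.2, -0.8]
gripper_width: 0.5
t 3.025 tip [605.5 -33.2 131.8] rot [-179.7   -0.3   -8.7] F [-0.1 -0.2 -0.8]
tool cm [-0.35 -0.56  1.79]
```

```bash
python3 -m jog '[[[-0.3,-0.6,1.6],0,0],[[0,0,0.3],0,0],[[0,0,0.3],0,0],[[0,0,0.3],0,0],[[0,0,0.3],0,0]]'; python3 to.py 622 99.5 114
```

```text
time_s: 3.65
ee_pos: [603.5, -29.3, 129.0]
ee_rot: [-179.5, -0.5, -9.1]
force: [-5.2, 1.3, 17.0]
gripper_width: 0.7
t 3.65 tip [603.5 -29.3 110. ] rot [-179.5   -0.5   -9.1] F [-5.2  1.3 17. ]
tool cm [ -0.2  -13.01  -0.3 ]
```

Hatch 3 is locked too, with 17 N at tip height 110. Next is hatch 2.

```bash
python3 -m jog '[[[0,-0.1,-1.5],-0.6,0],[[-0.1,-6,0],0,0],[[-0.1,-6,0],0,0],[[0,-1,0],0,0],[[0,0,1],0,0],[[0,0,0.4],0,0],[[0,0,0.3],0,0],[[0,0,0.3],0,0],[[0,0,0.3],0,0]]'; python3 to.py 641 226.4 114
```

```text
time_s: 4.78
ee_pos: [623.3, 96.8, 123.8]
ee_rot: [-179.3, -0.7, -9.3]
force: [-2.2, 2.7, 6.0]
gripper_width: 0.6
t 4.775 tip [623.3  96.8 104.8] rot [-179.3   -0.7   -9.3] F [-2.2  2.7  6. ]
tool cm [ -0.33 -13.09  -0.76]
```

Hatch 2 tips: about 6 N with the tip at 104.8 and going down. I'll push it down.

```bash
python3 -m jog '[[[0,0,0.6],-0.4,0],[[0,0,0.6],-0.4,0],[[0,0,0.6],0,0],[[0,0,0.6],0,0],[[0,0,0.6],0,0],[[0,0,0.6],0,0]]'; python3 to.py 624 99.5 69
```

```text
time_s: 5.52
ee_pos: [628.1, 92.8, 94.1]
ee_rot: [-179.0, -1.5, -8.9]
force: [0.4, 0.0, 3.7]
gripper_width: 0.5
t 5.525 tip [628.1  92.8  75.1] rot [-179.    -1.5   -8.9] F [0.4 0.  3.7]
tool cm [-0.53 -0.59  0.6 ]
```

```bash
python3 -m jog '[[[-0.3,-0.3,0.6],0,0],[[-0.3,-0.3,0.6],0,0],[[-0.3,0,0.6],0,0],[[-0.3,0,0.5],0,0],[[-0.3,0,0.2],0,0]]'; python3 to.py 617 100 59;python3 - <<'E'
from h import *
grab('scene','p3.png',crop=(200,80,420,280),s=3)
E
```

```text
time_s: 6.15
ee_pos: [619.5, 100.5, 69.0]
ee_rot: [-179.0, -2.2, -8.8]
force: [8.1, -4.8, 11.7]
gripper_width: 0.4
t 6.15 tip [619.5 100.5  50. ] rot [-179.    -2.2   -8.8] F [ 8.1 -4.8 11.7]
tool cm [-0.2   0.07 -0.91]
```

View pics/p3.png

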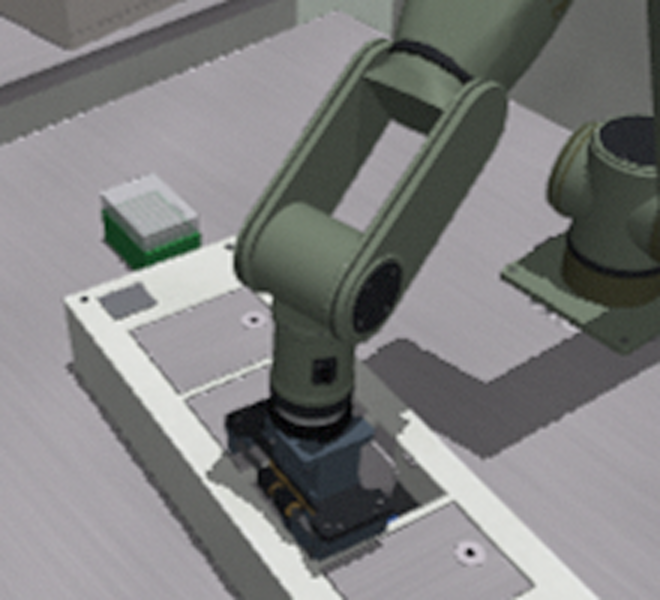

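The picture shows hatch 2's far side down in the well with the gripper in it. By geometry the tilt is about 1.2 rad. I'll back off, lift, and go round to the near side.

```bash
python3 -m jog '[[[0.7,0,-0.6],0,0],[[0.5,0,-4],0,0],[[0,0,-5.5],0,0],[[0,0,-5.5],0,0],[[0,0,-3],0,0],[[0,0,0],0,0]]'; python3 to.py 505 117 225;python3 - <<'E'
from h import *
grab('scene','p4.png',crop=(200,80,420,280),s=3)
E
```

```text
time_s: 6.95
ee_pos: [619.4, 97.6, 254.7]
ee_rot: [-179.2, -1.1, -8.8]
force: [-0.2, -0.0, -0.3]
gripper_width: 0.7
t 6.95 tip [619.4  97.6 235.7] rot [-179.2   -1.1   -8.8] F [-0.2 -0.  -0.3]
tool cm [-11.62  -0.15   0.86]
```

View pics/p4.png

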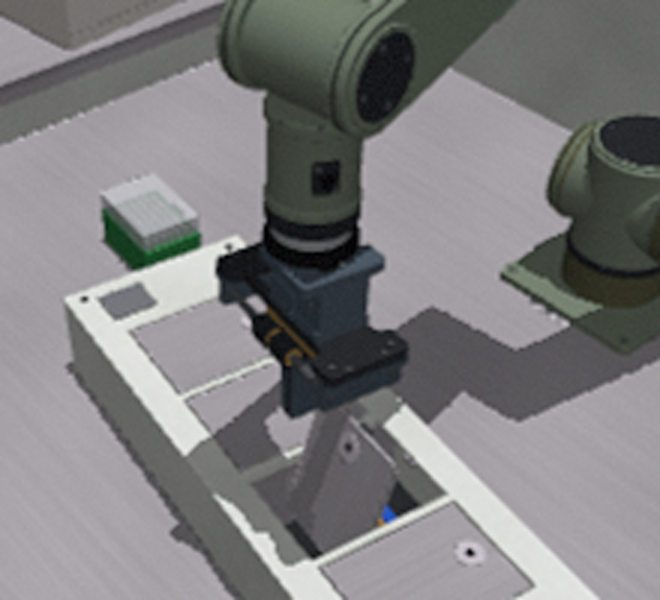

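The hatch stands at about 1.2 rad, with its near edge raised at crop (355,420). The finger is clear of it, so I'll go round the front.

```bash
python3 -m jog '[[[-6,0,0],0,0],[[-6,0,0],0,0],[[-1,0,0],0,0],[[0,0,0],0,0]]'; python3 to.py 505 117 150
```

```text
time_s: 7.5
ee_pos: [482.8, 117.3, 240.5]
ee_rot: [-179.6, 0.2, -8.8]
force: [-0.8, 0.8, -0.1]
gripper_width: 0.3
t 7.5 tip [482.8 117.3 221.5] rot [-179.6    0.2   -8.8] F [-0.8  0.8 -0.1]
tool cm [ 2.23 -0.25  7.14]
```

Next I come down in front of the hatch, then push towards centre x_d ≈ -36, which is world (544, 111).

```bash
python3 -m jog '[[[0,0,4],0,0],[[0,0,3.5],0,0],[[0,0,0],0,0],[[1,0,0],0,0],[[1,-0.1,0],0,0],[[1,-0.1,0],0,0],[[0.5,0,0],0,0]]'; python3 to.py 544 111 150
```

```text
time_s: 8.38
ee_pos: [528.4, 114.3, 165.2]
ee_rot: [-179.4, -0.2, -8.9]
force: [-0.6, -0.0, 0.7]
gripper_width: 0.3
t 8.375 tip [528.4 114.3 146.2] rot [-179.4   -0.2   -8.9] F [-0.6 -0.   0.7]
tool cm [ 1.59  0.08 -0.38]
```

```bash
python3 -m jog '[[[0.5,0,-0.1],0,0],[[0.5,0,-0.1],0,0],[[0.5,0,-0.1],0,0],[[0.4,0,0],0,0]]'; python3 to.py 544 111 150; python3 -m jog '[[[0.4,0,0],0,0],[[0.3,0,0],0,0]]'; python3 to.py 544 111 150
```

```text
time_s: 8.88
ee_pos: [547.2, 111.3, 169.2]
ee_rot: [-179.4, -0.1, -8.9]
force: [-1.6, 0.6, 1.4]
gripper_width: 0.7
t 8.875 tip [547.2 111.3 150.2] rot [-1.794e+02 -1.000e-01 -8.900e+00] F [-1.6  0.6  1.4]
tool cm [-0.31  0.08  0.02]
time_s: 9.12
ee_pos: [549.9, 110.9, 169.2]
ee_rot: [-179.4, 0.5, -9.0]
force: [-12.7, 2.9, 9.4]
gripper_width: 0.8
t 9.125 tip [549.9 110.9 150.2] rot [-179.4    0.5   -9. ] F [-12.7   2.9   9.4]
tool cm [-0.58  0.08  0.02]
```

The push force rose to 13 N where the geometry puts the stop. I'll back off and check.

```bash
python3 -m jog '[[[-1,0,0],0,0],[[-4,0,0],0,0],[[-3,0,0],0,0],[[0,0,-5],0,0],[[-5,0,-4],0,0],[[-4,0,0],0,0],[[0,0,0],0,0],[[0,0,0],0,0]]'; python3 - <<'E'
from h import *
grab('scene','p5.png',crop=(200,130,420,330),s=3); grab('top','p6.png')
# predicted pivot & edge for th 1.25, 1.5
P=np.array([579.7,106,104]);u=np.array([.989,-.147,0]);v=np.array([.147,.989,0])
for th in(1.2,1.35,1.5):
    c=P+u*(-85*np.cos(th)+6*np.sin(th))+np.array([0,0,85*np.sin(th)+6*np.cos(th)])
    q=proj('scene',[c+57*v,c-57*v]); print(th,((q-[200,130])*3).round(0).tolist(), proj('top',[c+57*v,c-57*v]).round(0).tolist())
E
```

```text
time_s: 10.12
ee_pos: [382.0, 136.0, 259.1]
ee_rot: [-179.4, 0.2, -9.0]
force: [0.0, 0.3, -0.4]
gripper_width: 0.6
1.2 [[398.0, 311.0], [328.0, 236.0]] [[221.0, 201.0], [264.0, 207.0]]
1.35 [[387.0, 314.0], [317.0, 238.0]] [[222.0, 197.0], [264.0, 202.0]]
1.5 [[375.0, 318.0], [306.0, 242.0]] [[222.0, 192.0], [265.0, 197.0]]
```

View pics/p5.png

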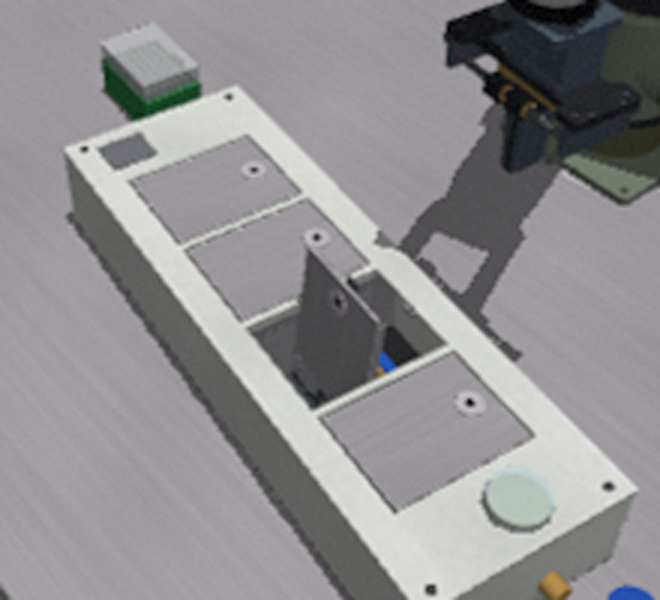

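View pics/p6.png

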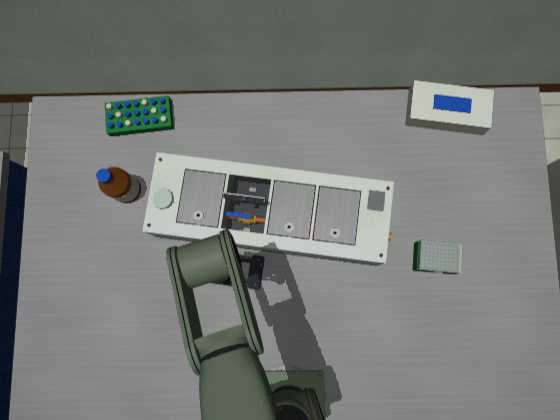

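The top edge runs from (306,245) to (380,322) in the scene crop, which matches the prediction for 1.45–1.5 rad. In the top view the edge lies at about (222,194) to (265,200), which also fits. The other hatches are flush, the bottle, box and dish have not moved, and the arm is clear.

```bash
python3 -c "
from workcell import job_done,telemetry
s=telemetry.state();print(s['force'],abs(s['qvel']).max());job_done()"
```

```text
[-0.14385062  0.83565966  0.24991489] 0.6108153718137713
the job is handed in; nothing more can be done
```

Hatch 2 was the unlocked one. It now stands open at about 1.45–1.5 rad, and I handed the job in at about 10 s of the 58 s.

- **Finding it:** pressing near the far edge, hatches 4 and 3 held firm under 17–20 N. Hatch 2 tipped under about 6 N. I did not need to press hatch 1.
- **Opening it:** I pressed the far side down to about 1.2 rad. I then went round to the near side and pushed the raised edge until the force rose to 13 N at the expected stop.
- **Last checks:** both camera views fit an angle of about 1.45–1.5 rad. The other three hatches looked flush, and the bottle, tip box and dish looked unmoved. The tool was well clear, with under 1 N at the wrist.
- **Not checked:** I had no direct reading of the hatch angle or its speed, so both are judged from the pictures and the geometry. The final check also showed a small joint speed of 0.6 deg/s. No check failed or disagreed.

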